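# Lock both lid latches of the transport container

## Task

The lid is on the steel food transport container and the wire loops of its two end latches are already hooked over it. Push each of the two latch levers down and in towards the container, past its dead point, until it snaps shut and stays locked by itself. Pick nothing up, keep the lid in place, and leave the cups, the bottle and the tub beside it where they stand.

Things in the scene. Friction and masses are not known exactly. Their poses are not given: they have to be found in the camera images.
- container: Steel transport container, full and heavy, does not shift. Shell 255 (its x) x 315 mm (its y), rim at 164 mm. Origin: centre of the underside; z up. A latch in the middle of each short end: latch a at its +y end, latch b at its -y end.
- latch_a (a joint): Lever angle at the container's +y end, rad. 0: level, sticking straight out from the end wall; grows as it swings down; 1.571 (hanging straight down): dead point; 1.75: stop, in against the wall, locked. Slack below 0.5, stays where left; then the push rises to about 0.5 N m near 1.1 rad, falls to nothing at the dead point, beyond which it snaps home. Let go earlier, it springs back.
- latch_b (a joint): The same for the lever at the container's -y end (at 0 it sticks out along the container's -y).
- latch_a_pivot (a point): Hinge of lever a, mid-width, 20 mm out from the end wall, 138 mm above the container's underside. Turns with the lever: x along the lever to its free end, z out of its outer face (up when level), y the level hinge line; closing turns + about y. Plate 34 mm wide, 4 to 70 mm from the hinge, outer face 8 mm off the hinge line; then a lip bent out 0.55 rad, ending at 86 mm, 17 mm off the line.
- latch_b_pivot (a point): The same for lever b.
- latch_a_pad (a point): Middle of the red thumb pad (28 x 22 mm) on the outer face of lever a, the place to push: 46 mm from the hinge along the lever, 9 mm off the hinge line. Same axes as the pivot's frame. The peak push here is about 11 N.
- latch_b_pad (a point): The same for lever b.
- cup_left: Bronze tasting cup, 62 mm across, 60 mm high, on the counter to the robot's left of the container. Origin: centre of its underside. Leave alone.
- cup_right: The same kind of cup on the robot's right of the container. Leave alone.
- squeeze_bottle: Yellow squeeze bottle with red cap, 54 mm across, 150 mm high, on the counter beside one end of the container. Origin: centre of its underside. Leave alone.
- deli_tub: Clear round tub with white lid, 96 mm across, 85 mm high, on the counter beside the other end. Origin: centre of its underside. Leave alone.
- lid: The loose steel lid (1.3 kg) lying on the container's rim, in line with it: 277 (x) x 337 mm (y), its edges 11 mm out from the shell's walls. Origin: centre of its underside, 164 mm above the counter; top surface at 178 mm; a thin bail handle in its middle reaches 198 mm; a hook at each short end, over the latch, stands 28 mm out from the end wall. Not to be moved.

How it is judged:
By the outcome, as a careful person would: the job done as asked, in the order asked, and still so for the second after the job is handed in, with the robot touching nothing.
It also fails if it takes over 48 s, if anything falls off the work surface, if the arm or the gripper's body presses on something with over 40 N, if the wrist force passes 120 N, or if a joint passes its speed limit or range.

## Robot

A 6-joint arm with a two-finger parallel gripper is mounted at the origin on the work surface. World frame = base frame: x ahead of the robot, y to its left, z up, the work surface at z = 0. Lengths are in m, angles in rad, forces in N, time in s.
With the tool pointing down it reaches from about 0.4 to 0.925 m from the base axis. Payload 3.4 kg.
Tool frame: the origin (TCP) lies on the centre line of the jaws, within the pads' length; the fingertips stand 22 mm ahead of it and the grasp point (between the pads) lies 3 mm ahead of it; z points along the fingers, y is the direction in which the jaws open and shut (so a half turn about z gives the same grasp; the last joint's range is limited). The gripper opens to 85 mm and grips with 20 to 120 N. Pads are 22 mm wide; open, the fingers measure 114 mm over their backs; the gripper's body (76 mm by 85 mm) begins 54 mm behind the grasp point. The pads swing forward as they close: fully open they stand 13 mm farther back than shut.
Start: joints at [-1.367, 0.307, 1.506, -0, 1.328, -0.073], TCP at [0.158, -0.553, 0.253] pointing down, gripper open.
Joint ranges: [-3.12, 3.12], [-1.05, 2.28], [0.14, 2.33], [-1.42, 4.57], [0.1, 2.73], [-2.68, 2.68]. Speed limits (rad/s): [2.57, 2.57, 3.14, 3.14, 3.14, 3.14].

## Interface

Orientations are given as a rotation vector (axis times angle).
In Python, from workcell import arm gives the robot as it stands. The module is installed in compiled form; this text tells all that it offers.
- The arm moves only by the tool drive_tool, never from a script. Its argument "deltas" is a list of rows, each a list of 4 numbers: the shift along the tool's x, y, z in m, then the turn about the tool's z in degrees. In form: [[x, y, z, twist], ...]. A call has 1 to 12 rows; each row shifts and turns the commanded pose from where the row before left it, along the tool's axes as they then stand; what a row does not reach is not made up. A row lasts 1/10 s, in which the tool goes at most 50 mm and 8.59 degrees, less where a joint would pass 70% of its speed; a pose out of reach is approached as far as the arm can. A call with a gripper value outside its range is refused whole. "jaw" is the closure, from 0 (fully open) to 1 (shut), set as the call begins (left out, the last holds). The fingers move at their own pace and stop on an object; "grip_force" is the grip in N (left out, the last holds). Time passes only in rows, so rows that do not move let the fingers close. It gives the time, the measured TCP pose, the force and the opening at its end, in the units of the state.
- arm.observe(): the state, without advancing time (a new reading comes with each control period).
- arm.get_image(name): name is "scene" or "side" or "wrist"; returns the picture (400x640x3 uint8, red, green, blue); there is no depth.
- arm.camera_params(name): a dict with "fx", "fy", "cx", "cy" (pixels), "R" (3x3) and "t" (3): a world point X has camera coordinates R X + t; the wrist camera has in their place "hand_eye" (4x4, takes a point from camera to tool coordinates, whose origin is the TCP and whose axes are the flange's). Camera axes: x right, y down, z forward; pixel columns grow to the right and rows downward; lengths in m; the calibration is good to about 2 mm. The wrist camera is an equidistant fisheye: a pixel r from the principal point sees the ray r / f radians off the axis. A picture is of the moment at which its call begins: read the wrist's pose just before it. camera_params takes no time and is no camera call.
- arm.hand_in(): hands the job in, once; it reports no verdict.
The state is a dict: "time": time; "joints": joint angles; "dq": joint speeds; "tau": joint torques, N m; "eef_pos": TCP position; "orientation": TCP orientation; "ft_force": force on the tool from outside, world axes, zero at the start; "moment": the same for the moment, N m; "finger_gap": opening from 0.0 (shut) to 1.0 (fully open).
Only numpy, scipy, OpenCV 4.12 (cv2) and the standard library are available. Lean on these libraries where they do the work, as an engineer would, in place of code of your own. Each camera call takes 0.05 s, during which the arm holds its last target. There are 200 camera calls.

## Working session

There is one attempt and no reset: what is moved stays moved. The work goes in short steps, Python scripts to look and compute and a tool call to move; the robot and the scene stay as the last step left them, time stands still between calls to the robot, and variables do not carry over. Pictures are saved under pics/ and viewed, about 8 in all and at most 12, crops included, and the job is handed in when it is done.

Besides the shell and the picture viewer there is one more tool, called after "Emit:" as a command line: name --pt "numbers of a row" for each row, then --argument value for the rest. drive_tool: Moves the arm, as the interface text tells. Its arguments: {"type":"object","properties":{"deltas":{"type":"array"},"jaw":{"type":"number"},"grip_force":{"type":"number"}},"required":["deltas"]}

```bash
mkdir -p pics; python3 - <<'E'
from workcell import arm
import cv2,numpy as np
s=arm.observe();print(s)
for n in("scene","side"):
    cv2.imwrite(f"pics/{n}0.png",arm.get_image(n)[:,:,::-1]);p=arm.camera_params(n);print(n,p)
print(arm.camera_params("wrist"))
E
```

```text
{'time': 0.0, 'joints': array([-1.36648200e+00,  3.07560498e-01,  1.50768210e+00, -7.71854335e-06,
        1.32841744e+00, -7.34908915e-02]), 'dq': array([-0.00063026,  0.001409  , -0.00018785,  0.00135996,  0.00069265,
        0.00084137]), 'tau': array([-4.79496866e-04, -4.57543409e+01, -2.51919007e+01, -9.79606625e-05,
        1.33818586e-02,  9.11193638e-06]), 'eef_pos': array([ 0.15753486, -0.55230719,  0.25238489]), 'orientation': array([-3.10929149e+00, -4.34690860e-01,  2.23863827e-04]), 'ft_force': array([-0.64184922,  0.8427412 , -0.47458391]), 'moment': array([ 0.04084981, -0.03961812, -0.02179319]), 'finger_gap': 1.0014443362693302}
scene {'fx': 454.6147819389775, 'fy': 454.6147819389775, 'cx': 315.6977719466589, 'cy': 197.6984198152484, 'R': array([[-0.18880806,  0.98187458, -0.01654743],
       [ 0.79509878,  0.14295937, -0.58938998],
       [-0.57634143, -0.12443842, -0.80767916]]), 't': array([ 0.10991009, -0.34411536,  1.68686045])}
side {'fx': 450.8613613485787, 'fy': 450.8613613485787, 'cx': 313.358337737997, 'cy': 203.37398616287143, 'R': array([[-0.72302095, -0.69082518,  0.00113088],
       [-0.39664632,  0.41379055, -0.81941997],
       [ 0.565608  , -0.59290636, -0.5731925 ]]), 't': array([0.38043464, 0.30229233, 1.00497653])}
{'fx': 309.70691628693146, 'fy': 309.70691628693146, 'cx': 312.2445032646101, 'cy': 199.34856380989285, 'hand_eye': array([[ 1.34344826e-03, -9.54886555e-01, -2.96967780e-01,
         7.58156836e-02],
       [ 9.99998750e-01,  1.03526202e-03,  1.19504144e-03,
         5.86577446e-04],
       [-8.33689544e-04, -2.96969014e-01,  9.54886752e-01,
        -1.19896257e-01],
       [ 0.00000000e+00,  0.00000000e+00,  0.00000000e+00,
         1.00000000e+00]])}
```

View pics/scene0.png

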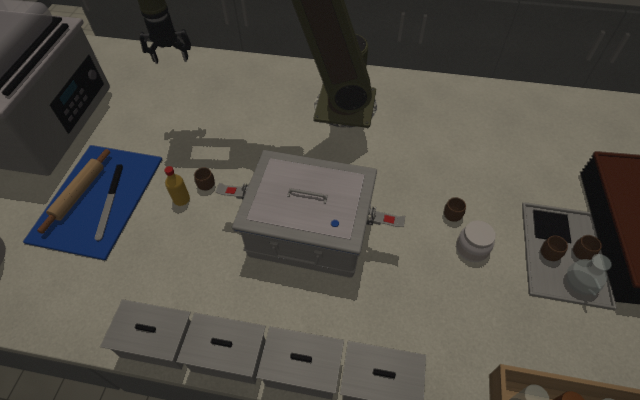

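View pics/side0.png

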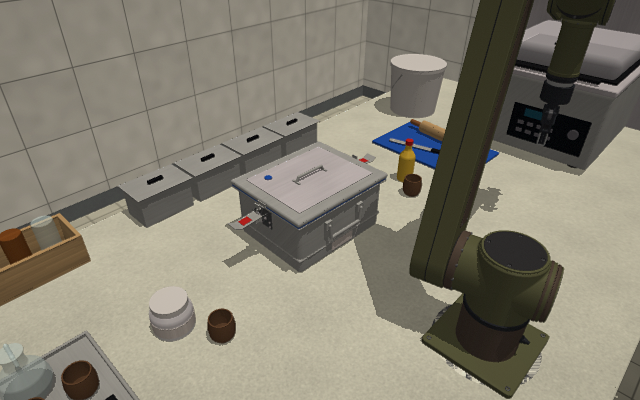

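The scene view shows the container around (305,210), red pads near (231,190) and (389,219), and levers about level. The bottle (177,187) and a cup (204,179) stand at the -y end, with the other cup (455,209) and the tub (477,240) at +y. I'll enlarge both views.

```bash
python3 - <<'E'
import cv2
a=cv2.imread("pics/scene0.png")[140:280,205:415];cv2.imwrite("pics/c1.png",cv2.resize(a,None,fx=3.8,fy=3.8,interpolation=2))
a=cv2.imread("pics/side0.png")[130:280,210:400];cv2.imwrite("pics/c2.png",cv2.resize(a,None,fx=4,fy=4,interpolation=2))
E
```

```text
(no output)
```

View pics/c1.png

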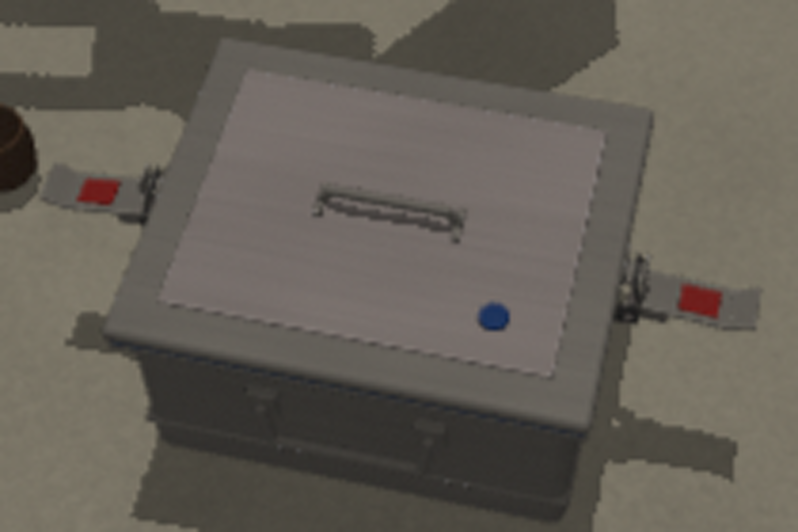

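View pics/c2.png

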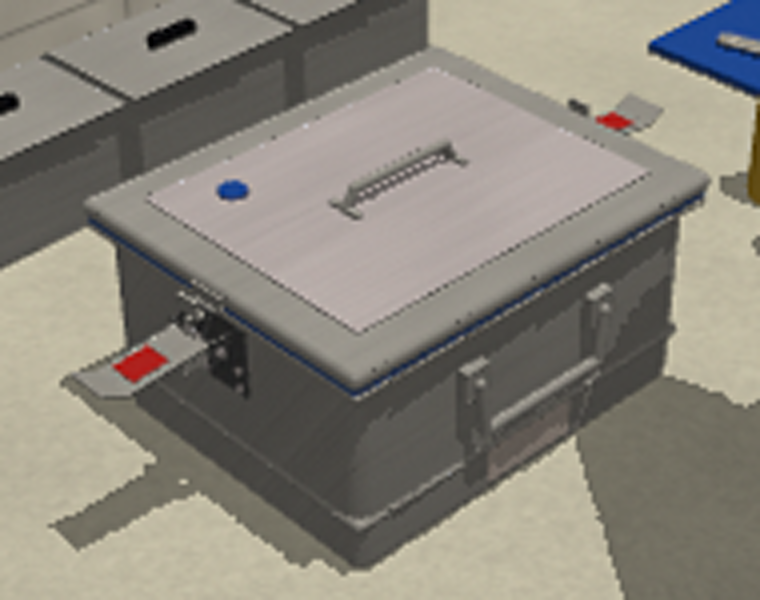

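Crop 1 gives the lid corners at (222,40), (652,110), (585,430) and (107,335), with pads at (99,192) and (700,301). Crop 2 gives lid corners at (87,205), (433,48), (709,182) and (357,385), with pads at (140,365) and (613,121). Both levers are about level. Next I fit the container pose and the lever angles.

```bash
cat >h.py <<'E'
import numpy as np
from workcell import arm
from scipy.optimize import least_squares
P={n:arm.camera_params(n) for n in("scene","side")}
def proj(n,X):
    p=P[n];c=np.atleast_2d(X)@p["R"].T+p["t"];return np.c_[p["fx"]*c[:,0]/c[:,2]+p["cx"],p["fy"]*c[:,1]/c[:,2]+p["cy"]]
def ray(n,uv,z):
    p=P[n];d=p["R"].T@[(uv[0]-p["cx"])/p["fx"],(uv[1]-p["cy"])/p["fy"],1];o=-p["R"].T@p["t"];return o+d*(z-o[2])/d[2]
E
python3 - <<'E'
from h import *
S=lambda L:np.array(L)/3.8+[205,140]
D=lambda L:np.array(L)/4+[210,130]
# corner order (x,y) signs in world-ish frame: scene right=+y, down=+x
sg=np.array([[-1,-1],[-1,1],[1,1],[1,-1]])
sc=S([(222,40),(652,110),(585,430),(107,335)])
sd=D([(709,182),(357,385),(87,205),(433,48)])
ps=S([(700,301),(99,192)]); pd=D([(140,365),(613,121)])
def w(q,p):
    c,s=np.cos(q[2]),np.sin(q[2]);return np.c_[q[0]+c*p[:,0]-s*p[:,1],q[1]+s*p[:,0]+c*p[:,1],p[:,2]]
def pad(th,sgn): # along lever 46, outer 9
    r=.1575+.020+.046*np.cos(th)+ .009*np.sin(th)
    return [0,sgn*r,.138-.046*np.sin(th)+.009*np.cos(th)]
def model(q):
    L=w(q,np.c_[sg*[.1385,.1685],np.full(4,.174)]);A=w(q,np.array([pad(q[3],1),pad(q[4],-1)]))
    return L,A
def f(q):
    L,A=model(q);return np.r_[proj("scene",L)-sc,proj("side",L)-sd,proj("scene",A)-ps,proj("side",A)-pd].ravel()
r=least_squares(f,[.5,0,0,0,0]);print(r.x.round(4));print(r.fun.reshape(-1,2).round(1).tolist());print(model(r.x)[1].round(4))
for n,uv,z in[("cupR scene",(204,183),.03),("cupL",(455,211),.03),("bottle",(178,190),.07),("tub",(478,242),.05)]:print(n,ray("scene",uv,z).round(3))
E
```

```text
[ 0.5617 -0.0231 -0.0408  0.1767  0.2014]
[[-0.4, -1.4], [0.9, -0.7], [1.6, -0.6], [-1.8, -0.8], [1.0, -1.8], [-0.7, -0.9], [-2.1, -1.1], [0.1, -1.4], [-0.0, -0.4], [0.1, -0.3], [0.0, 0.2], [-0.5, 0.2]]
[[ 0.5709  0.2011  0.1388]
 [ 0.5526 -0.2473  0.1376]]
cupR scene [ 0.465 -0.383  0.03 ]
cupL [0.434 0.397 0.03 ]
bottle [ 0.533 -0.433  0.07 ]
tub [0.544 0.457 0.05 ]
```

The fit is consistent: centre (0.562, -0.023), yaw -0.041, levers near 0.2 rad. My plan is to keep the gripper open and push with the inner finger's tip and back, so the body stays outboard of the lid. I go to latch b first.

Emit:
drive_tool --pt "0 0 0 6.1" --pt "0 0 0 6.1" --pt "0 0 0 6.1" --pt "0.032 -0.022 0 0" --pt "0.032 -0.022 0 0" --pt "0.032 -0.022 0 0" --pt "0.032 -0.022 0 0" --pt "0.032 -0.022 0 0" --pt "0.032 -0.022 0 0" --pt "0.032 -0.022 0 0" --pt "0.032 -0.022 0 0" --pt "0.032 -0.022 0 0" --jaw 0 --grip_force 60

```text
time: 1.3
eef_pos: [0.4547, -0.3659, 0.2529]
orientation: [-3.14, 0.065, 0.001]
ft_force: [0.1, -0.8, 0.2]
finger_gap: 0.997
```

Emit:
drive_tool --pt "0.032 -0.022 0 0" --pt "0.032 -0.022 0 0" --pt "0.03 -0.022 0 0" --pt "0 0 0.025 0" --pt "0 0 0.025 0" --pt "0 0 0 0"

```text
time: 1.9
eef_pos: [0.5481, -0.303, 0.1991]
orientation: [-3.136, 0.064, 0.012]
ft_force: [-0.5, 0.2, -0.5]
finger_gap: 0.999
```

```bash
cat >>h.py <<'E'
from scipy.spatial.transform import Rotation as Ro
C=np.array([.5617,-.0231]);PSI=-.0408
def rel(sgn,s=None):
    """TCP in latch frame: lateral (container x), out from wall, z, yaw err deg"""
    s=s or arm.observe();R=Ro.from_rotvec(s["orientation"]).as_matrix()
    d=s["eef_pos"][:2]-C;ex=np.array([np.cos(PSI),np.sin(PSI)]);ey=np.array([-np.sin(PSI),np.cos(PSI)])
    return dict(t=round(s["time"],2),lat=round(d@ex*1e3,1),out=round((sgn*(d@ey)-.1575)*1e3,1),z=round(s["eef_pos"][2]*1e3,1),yaw=round(np.degrees(np.arctan2(R[1,0],R[0,0])-PSI),2),F=s["ft_force"].round(1))
E
python3 - <<'E'
from h import *
import cv2
print(rel(-1))
a=arm.get_image("side")[100:220,330:480,::-1];cv2.imwrite("pics/s1.png",a)
w=arm.get_image("wrist")[:,:,::-1]
a=cv2.resize(a,(500,400),interpolation=2)
cv2.imwrite("pics/m1.png",np.hstack([cv2.resize(w,(480,300)),cv2.resize(a,(320,256))[:,:] if 0 else cv2.resize(a,(320,300))]))
E
```

```text
{'t': 1.9, 'lat': np.float64(-2.2), 'out': np.float64(122.7), 'z': np.float64(199.1), 'yaw': np.float64(0.01), 'F': array([-0.5,  0.2, -0.5])}
```

View pics/m1.png

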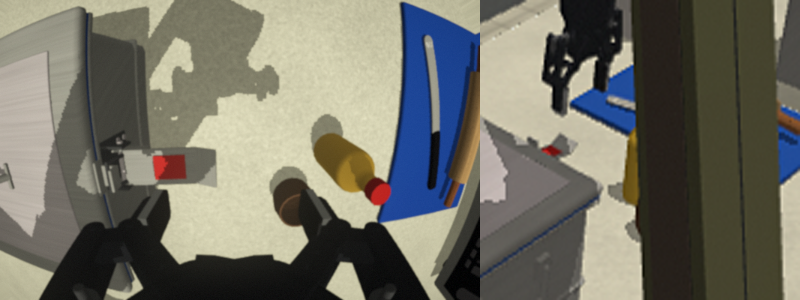

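The wrist view shows the inner finger tip at about (155,195), over the lever and slightly beside the pad at (168,166). The knuckles flare out further than the tips, so I measure the finger profile.

```bash
python3 - <<'E'
from h import *
import cv2
a=arm.get_image("scene")[:,:,::-1]
s=arm.observe();uv=proj("scene",s["eef_pos"])[0];print(uv)
u,v=uv.astype(int);a=a[v-75:v+45,u-60:u+60]
b=arm.get_image("side")[:,:,::-1];uv=proj("side",s["eef_pos"])[0];print(uv);u,v=uv.astype(int);b=b[v-75:v+45,u-60:u+60]
cv2.imwrite("pics/m2.png",cv2.resize(np.hstack([a,b]),None,fx=3.3,fy=3.3,interpolation=2))
R=Ro.from_rotvec(s["orientation"]).as_matrix()
for yy in(-57,-50,-42.5,42.5,57):
  X=s["eef_pos"]+R@[0,yy/1e3,.009];print(yy,proj("scene",X).round(1),proj("side",X).round(1))
print("crop origin scene",(uv-75).astype(int))
E
```

```text
[206.95659939 172.01347997]
[376.59034049 134.95282812]
-57 [[227.2 177.6]] [[364.2 143.6]]
-50 [[224.8 177.2]] [[365.7 142.8]]
-42.5 [[222.2 176.7]] [[367.3 142. ]]
42.5 [[193.2 171.5]] [[385.1 133.3]]
57 [[188.3 170.6]] [[388.  131.9]]
crop origin scene [301  59]
```

View pics/m2.png

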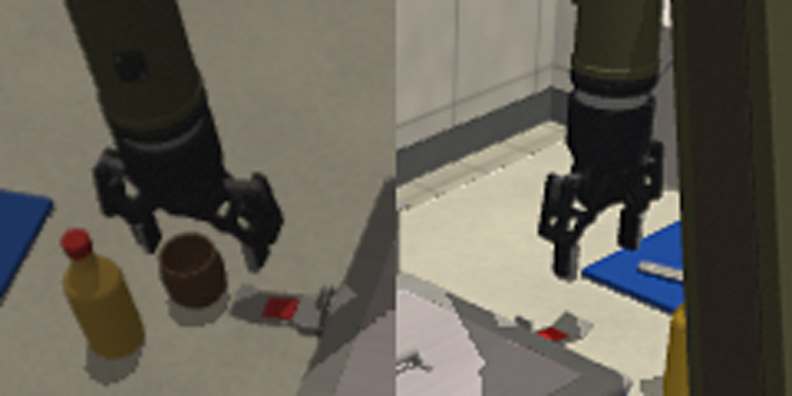

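The tips' backs sit about 57 mm from centre. The knuckles stick out roughly 14 mm more, starting about 30 mm above the tip, so I finish with the tip low and the knuckle below the hook. Now I press lever b.

Emit:
drive_tool --pt "0.002 0 0.025 0" --pt "0 0 0.024 0" --pt "0 0 0.006 0" --pt "0 -0.0007 0.006 0" --pt "0 -0.001 0.006 0" --pt "0 -0.002 0.0045 0" --pt "0 -0.002 0.0045 0" --pt "0 -0.002 0.0045 0" --pt "0 -0.0025 0.0045 0" --pt "0 -0.0028 0.0045 0" --pt "0 0 0 0" --pt "0 0 0 0"

```text
time: 3.3
eef_pos: [0.553, -0.2921, 0.1138]
orientation: [3.141, -0.065, 0.0]
ft_force: [-0.2, -0.3, 1.7]
finger_gap: 1.004
```

```bash
python3 - <<'E'
from h import *
import cv2
print(rel(-1))
o=[]
for n in("scene","side"):
  s=arm.observe();a=arm.get_image(n)[:,:,::-1];u,v=proj(n,np.r_[.554,-.225,.11])[0].astype(int);o.append(a[v-60:v+60,u-60:u+60])
cv2.imwrite("pics/m3.png",cv2.resize(np.hstack(o),None,fx=3.3,fy=3.3,interpolation=2))
E
```

```text
{'t': 3.3, 'lat': np.float64(2.3), 'out': np.float64(111.6), 'z': np.float64(113.8), 'yaw': np.float64(-0.03), 'F': array([-0.2, -0.3,  1.7])}
```

View pics/m3.png

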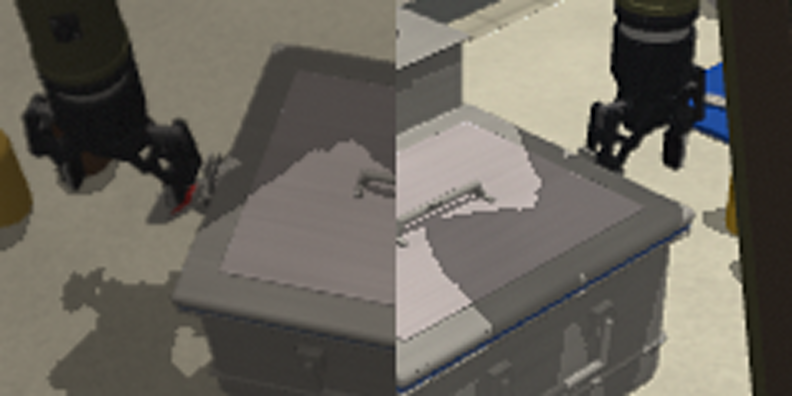

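Contact is light at 1.7 N, with the finger on the pad. I continue down and watch the force.

Emit:
drive_tool --pt "0 -0.001 0.0045 0" --pt "0 -0.001 0.0045 0" --pt "0 0 0 0"

```text
time: 3.7
eef_pos: [0.5532, -0.2905, 0.1045]
orientation: [3.14, -0.066, 0.001]
ft_force: [0.1, -1.4, 1.9]
finger_gap: 1.006
```

Emit:
drive_tool --pt "0 -0.001 0.0045 0" --pt "0 -0.001 0.0045 0" --pt "0 0 0 0"

```text
time: 4.0
eef_pos: [0.5532, -0.2886, 0.0955]
orientation: [3.14, -0.065, 0.001]
ft_force: [1.0, -2.5, 1.3]
finger_gap: 1.0
```

```bash
python3 - <<'E'
from h import *
import cv2
print(rel(-1))
w=arm.get_image("wrist")[:,:,::-1];a=arm.get_image("scene")[:,:,::-1]
u,v=proj("scene",np.r_[.554,-.225,.11])[0].astype(int)
cv2.imwrite("pics/m4.png",np.hstack([cv2.resize(w[60:360,0:400],(460,345),interpolation=2),cv2.resize(a[v-35:v+35,u-35:u+34],(340,345),interpolation=2)]))
E
```

```text
{'t': 4.0, 'lat': np.float64(2.3), 'out': np.float64(108.1), 'z': np.float64(95.5), 'yaw': np.float64(-0.05), 'F': array([ 1. , -2.5,  1.3])}
```

View pics/m4.png

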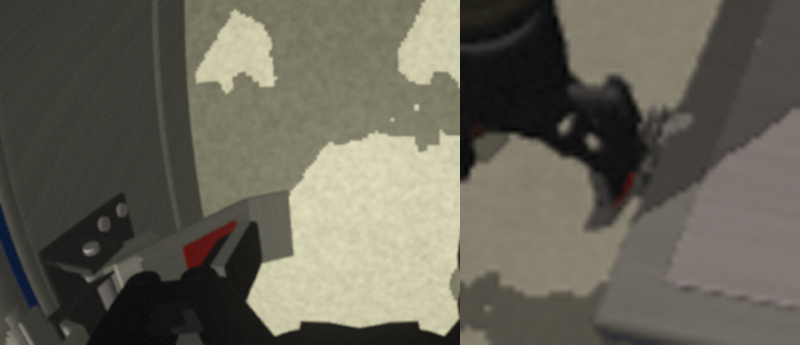

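The lever is about 60° down, with the finger tip on the pad and the lip just outside it. I keep going down and slightly in, sliding toward the lip.

Emit:
drive_tool --pt "0 -0.002 0.005 0" --pt "0 -0.002 0.005 0" --pt "0 -0.002 0.005 0" --pt "0 0 0 0"

```text
time: 4.5
eef_pos: [0.5535, -0.2836, 0.0806]
orientation: [3.139, -0.066, 0.001]
ft_force: [0.5, -3.2, -0.9]
finger_gap: 0.998
```

Emit:
drive_tool --pt "0 -0.001 0.005 0" --pt "0 -0.001 0.005 0" --pt "0 -0.001 0.005 0" --pt "0 0 0 0"

```text
time: 4.9
eef_pos: [0.5528, -0.2792, 0.0643]
orientation: [3.141, -0.065, -0.003]
ft_force: [-0.4, -6.1, -2.7]
finger_gap: 1.0
```

Emit:
drive_tool --pt "0 0 0.005 0" --pt "0 0 0.005 0" --pt "0 0 0.004 0" --pt "0 0 0 0"

```text
time: 5.3
eef_pos: [0.5525, -0.2781, 0.0506]
orientation: [-3.139, 0.065, 0.004]
ft_force: [-0.1, 0.0, 0.5]
finger_gap: 1.0
```

The force went to zero, so it may have snapped. I push in a little to confirm before looking.

Emit:
drive_tool --pt "0 -0.004 0 0" --pt "0 -0.004 0 0" --pt "0 0 0 0"

```text
time: 5.6
eef_pos: [0.5544, -0.2781, 0.0524]
orientation: [3.13, -0.062, 0.004]
ft_force: [-2.5, -22.2, -3.9]
finger_gap: 1.003
```

```bash
python3 - <<'E'
from h import *
import cv2
print(rel(-1))
w=arm.get_image("wrist")[:,:,::-1]
cv2.imwrite("pics/m5.png",cv2.resize(w[60:400,0:450],None,fx=1.5,fy=1.5,interpolation=2))
E
```

```text
{'t': 5.6, 'lat': np.float64(3.1), 'out': np.float64(97.6), 'z': np.float64(52.4), 'yaw': np.float64(0.07), 'F': array([ -2.5, -22.2,  -3.9])}
```

View pics/m5.png

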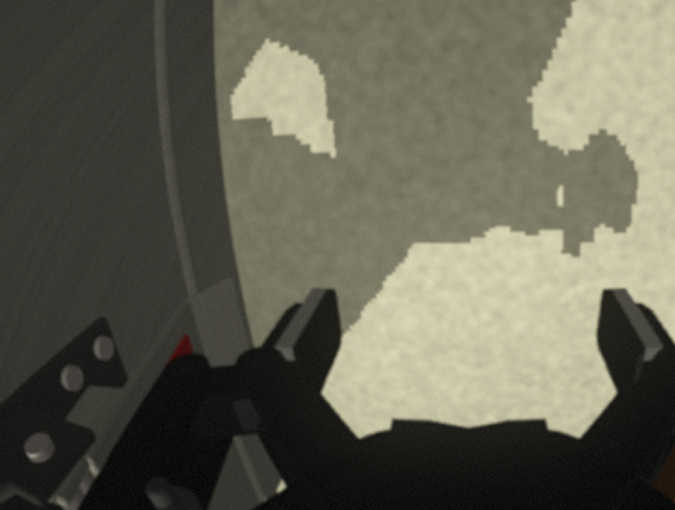

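The push was blocked at 22 N by something rigid, and the lever appears in against the wall, clear of the finger. I back out and check.

Emit:
drive_tool --pt "0 0.008 0 0" --pt "0 0.015 0 0" --pt "0 0.015 0 0" --pt "0 0.01 -0.03 0" --pt "0 0 -0.045 0" --pt "0 0 -0.045 0" --pt "0 0 -0.045 0" --pt "0 0 -0.03 0"

```text
time: 6.45
eef_pos: [0.5527, -0.3203, 0.2509]
orientation: [3.139, -0.065, 0.007]
ft_force: [0.3, -0.3, 0.3]
finger_gap: 0.999
```

```bash
python3 - <<'E'
from h import *
import cv2
print(rel(-1),arm.observe()["eef_pos"])
w=arm.get_image("wrist")[:,:,::-1];a=arm.get_image("scene")[:,:,::-1]
cv2.imwrite("pics/m6.png",np.hstack([cv2.resize(w[100:400,0:400],(460,345),interpolation=2),cv2.resize(a[140:240,200:300],(340,345),interpolation=2)]))
E
```

```text
{'t': 6.45, 'lat': np.float64(3.1), 'out': np.float64(139.8), 'z': np.float64(250.9), 'yaw': np.float64(-0.05), 'F': array([ 0.3, -0.3,  0.3])} [ 0.55266367 -0.32027188  0.25085002]
```

View pics/m6.png

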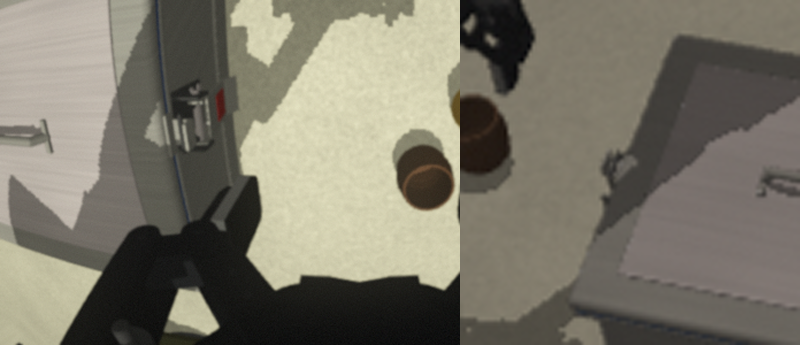

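Latch b is shut: the lever hangs flat against the wall with the arm clear, and it holds. I cross over the lid at height to latch a and repeat the mirrored sequence.

Emit:
drive_tool --pt "0 -0.045 0 0" --pt "0 -0.045 0 0" --pt "0 -0.045 0 0" --pt "0 -0.045 0 0" --pt "0 -0.045 0 0" --pt "0 -0.045 0 0" --pt "0 -0.045 0 0" --pt "0 -0.045 0 0" --pt "0 -0.045 0 0" --pt "0 -0.045 0 0" --pt "0 -0.045 0 0" --pt "0 -0.045 0 0"

```text
time: 7.75
eef_pos: [0.5737, 0.2219, 0.2457]
orientation: [3.14, -0.065, -0.003]
ft_force: [1.0, -0.1, -0.4]
finger_gap: 0.999
```

Emit:
drive_tool --pt "0 -0.0375 0 0" --pt "0 0 0 0" --pt "0 0 0 0"

```text
time: 8.05
eef_pos: [0.5752, 0.2584, 0.2455]
orientation: [3.14, -0.062, -0.003]
ft_force: [0.0, -0.6, 0.2]
finger_gap: 0.999
```

```bash
python3 -c "
from h import *
print(rel(1))"
```

```text
{'t': 8.05, 'lat': np.float64(2.0), 'out': np.float64(124.3), 'z': np.float64(245.5), 'yaw': np.float64(0.08), 'F': array([ 0. , -0.6,  0.2])}
```

Emit:
drive_tool --pt "0 0.0015 0.04 0" --pt "0 0 0.04 0" --pt "0 0 0.015 0" --pt "0 0 0.006 0" --pt "0 0.0007 0.006 0" --pt "0 0.001 0.006 0" --pt "0 0.002 0.0045 0" --pt "0 0.002 0.0045 0" --pt "0 0.002 0.0045 0" --pt "0 0.0025 0.0045 0" --pt "0 0 0 0" --pt "0 0 0 0"

```text
time: 9.25
eef_pos: [0.5752, 0.2461, 0.1157]
orientation: [3.141, -0.066, -0.0]
ft_force: [0.1, 0.4, -0.3]
finger_gap: 0.996
```

Emit:
drive_tool --pt "0 0.0014 0.0045 0" --pt "0 0.0014 0.0045 0" --pt "0 0.001 0.0045 0" --pt "0 0.001 0.0045 0" --pt "0 0 0 0"

```text
time: 9.75
eef_pos: [0.5754, 0.2417, 0.0974]
orientation: [-3.14, 0.065, -0.001]
ft_force: [0.7, 2.8, 2.0]
finger_gap: 0.997
```

```bash
python3 -c "
from h import *
print(rel(1))"
```

```text
{'t': 9.75, 'lat': np.float64(2.9), 'out': np.float64(107.6), 'z': np.float64(97.4), 'yaw': np.float64(-0.04), 'F': array([0.7, 2.8, 2. ])}
```

The forces mirror those at latch b, so I continue with the same steps.

Emit:
drive_tool --pt "0 0.002 0.006 0" --pt "0 0.002 0.006 0" --pt "0 0.002 0.005 0" --pt "0 0 0 0"

```text
time: 10.15
eef_pos: [0.5753, 0.2372, 0.0805]
orientation: [-3.138, 0.065, -0.002]
ft_force: [1.1, 5.7, -1.5]
finger_gap: 0.997
```

Emit:
drive_tool --pt "0 0.001 0.005 0" --pt "0 0.001 0.005 0" --pt "0 0.001 0.005 0" --pt "0 0 0 0"

```text
time: 10.55
eef_pos: [0.5736, 0.2317, 0.0643]
orientation: [3.14, -0.066, -0.004]
ft_force: [0.1, 1.8, -0.7]
finger_gap: 1.0
```

Emit:
drive_tool --pt "0 0 0.005 0" --pt "0 0 0.005 0" --pt "0 0 0.004 0" --pt "0 0 0 0"

```text
time: 10.95
eef_pos: [0.5741, 0.2321, 0.051]
orientation: [3.14, -0.065, -0.002]
ft_force: [-0.2, 0.3, -0.9]
finger_gap: 1.002
```

```bash
python3 -c "
from h import *
print(rel(1))"
```

```text
{'t': 10.95, 'lat': np.float64(2.0), 'out': np.float64(98.0), 'z': np.float64(51.0), 'yaw': np.float64(-0.05), 'F': array([-0.2,  0.3, -0.9])}
```

The force is zero again, as it was when b snapped. I back out and check both latches and the surroundings.

Emit:
drive_tool --pt "0 -0.01 0 0" --pt "0 -0.02 0 0" --pt "0 -0.02 0 0" --pt "0 0 -0.04 0" --pt "0 0 -0.045 0" --pt "0 0 -0.045 0" --pt "0 0 -0.045 0" --pt "0 0 -0.03 0" --pt "0 0 0 0" --pt "0 0 0 0"

```text
time: 11.95
eef_pos: [0.5769, 0.2842, 0.2581]
orientation: [-3.14, 0.063, -0.004]
ft_force: [0.0, 0.8, 0.0]
finger_gap: 0.998
```

```bash
python3 - <<'E'
from h import *
import cv2
print(rel(1))
w=arm.get_image("wrist")[:,:,::-1];a=arm.get_image("side")[:,:,::-1]
cv2.imwrite("pics/m7.png",np.hstack([cv2.resize(w[0:400,200:640],(380,345),interpolation=2),cv2.resize(a[130:350,140:400],(408,345),interpolation=2)]))
s=arm.get_image("scene")[:,:,::-1];cv2.imwrite("pics/s9.png",s)
d=cv2.absdiff(s,cv2.imread("pics/scene0.png")).max(2)
for n,(u,v) in dict(cupR=(204,179),cupL=(455,209),bottle=(177,187),tub=(477,240),dot=(335,224)).items():print(n,d[v-8:v+9,u-8:u+9].mean().round(1))
E
```

```text
{'t': 11.95, 'lat': np.float64(2.6), 'out': np.float64(150.1), 'z': np.float64(258.1), 'yaw': np.float64(0.04), 'F': array([0. , 0.8, 0. ])}
cupR 3.6
cupL 5.4
bottle 6.6
tub 9.8
dot 9.8
```

View pics/m7.png

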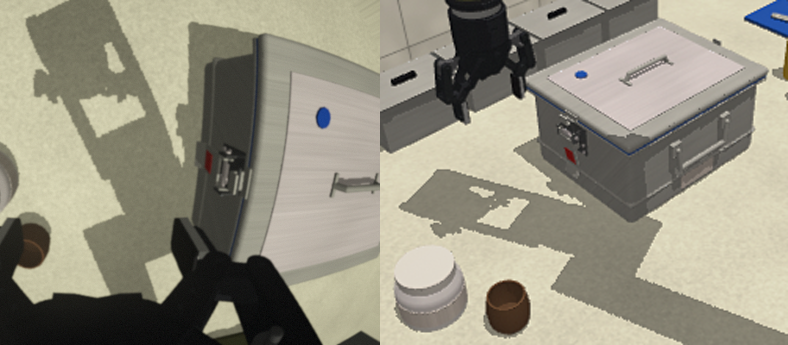

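View pics/s9.png

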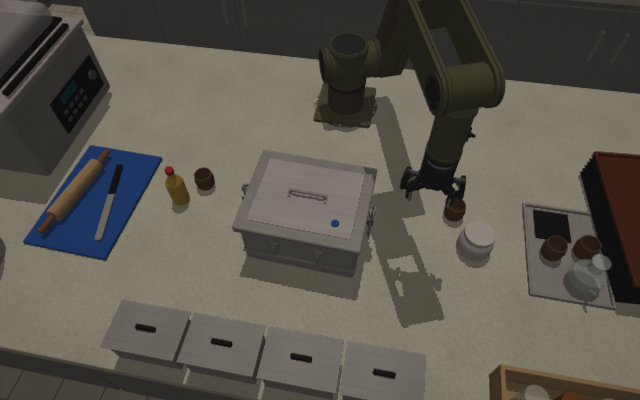

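Both levers are shut: a's pad is flat on the wall in the side view, and no lever sticks out at either end in the scene view. Cups, bottle and tub look unmoved. I do one numeric check on the lid, then hand in.

```bash
python3 - <<'E'
from h import *
import cv2
A,B=cv2.imread("pics/scene0.png"),cv2.imread("pics/s9.png")
def c(I):
    h=cv2.inRange(cv2.cvtColor(I[210:240,320:350],cv2.COLOR_BGR2HSV),(100,90,30),(130,255,255));return np.argwhere(h).mean(0).round(2)
print("dot",c(A),c(B))
G=lambda I:cv2.cvtColor(I,cv2.COLOR_BGR2GRAY)
for n,(u,v,r) in dict(cupR=(204,179,14),cupL=(455,211,10),bottle=(177,187,20),tub=(477,242,20)).items():
    m=cv2.matchTemplate(G(B)[v-r-4:v+r+4,u-r-4:u+r+4],G(A)[v-r:v+r,u-r:u+r],cv2.TM_CCOEFF_NORMED);print(n,cv2.minMaxLoc(m)[1:4:2])
arm.hand_in()
E
```

```text
dot [13.  14.5] [13.  14.5]
cupR (0.9442343711853027, (4, 4))
cupL (0.8751357793807983, (4, 4))
bottle (0.9870828986167908, (4, 4))
tub (0.9995625615119934, (4, 4))
the job is handed in; nothing more can be done
```

Both latch levers are shut and locked, and the job is handed in at about 12 s of the 48 s allowed. I pushed them one after the other (-y end first) with the open gripper's inner finger: down on the pad, then in on the lip.

- **Latches:** At each lever the contact force fell to zero as it went past the dead point. With the arm backed off, the pictures show both levers flat against the end walls and staying there.
- **Surroundings:** The lid's blue dot, both cups, the bottle and the tub matched their starting places to the pixel in the scene camera. The match for the left cup was weaker (0.88), probably because the gripper was beside it in that picture.
- **One hard contact:** A confirming inward push at the -y latch was blocked with about 22 N on the wrist, under the 40 N limit. It was probably the finger knuckle against a fixed part such as the hook. The lid did not shift, and I skipped that push on the other latch.

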